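# Gauge the quick-thread thumb screws

## Task

Try both thumb screws from the grey rack in the brass gauge nut, one after the other: turn each one clockwise down the thread until its collar sits on the nut or it binds, never forcing it. Back each one out again and put it away before you take the other: one that runs freely right down to the collar goes upright and fully down into a hole of the green rack, one that binds before that goes into the red bin. Leave everything else where it is, the plain check plug in the grey rack too.

Things in the scene. Friction and masses are not known exactly. Their poses are not given: they have to be found in the camera images.
- screw_a_knob (a point): Thumb screw a, one of two steel look-alikes, 92 mm long, about 0.3 kg, standing knob-up in the grey rack. This point is the centre of its round black knob (46 mm across, 34 mm tall), 75 mm above the lower tip; z runs up along the screw. Up from the tip: dog point 25 mm across to 13 mm, thread 36 mm across to 37 mm, collar 50 mm across from 37 to 43 mm, neck, knob from 58 to 92 mm
- screw_b_knob (a point): Thumb screw b: look, sizes, point and axes as screw a. The thread of both is right-handed with five starts, 9 mm pitch: clockwise seen from above, a full turn takes it 45 mm down. Where the starts lie round the axis is not marked. Either may run freely in the gauge or bind; it cannot be told by looking
- gauge_mouth (a point): centre of the mouth of the brass hexagon gauge nut (63 mm across flats, bore 43 mm), level with its flat top, 78 mm above the bench; z up. It is gripped in a low steel vice bolted to the bench: 84 mm in x by 165 mm in y, jaws 60 mm high, T-bar handle sticking out to 115 mm at -y, 35 mm high. It does not move
- gauge_thread (a point): on the nut's axis 5 mm below the mouth, where its thread begins. A screw lowered straight in lands with its collar 14 to 22 mm above the nut, as it happens to be turned; then only turning clockwise takes it down, with 2 mm play, at most half a turn to the collar. Caught with the collar 12 mm or more up, it is misthreaded: turn back and start again. Let go, it stays put; it comes out anticlockwise
- gauge: the vice with the nut; its origin lies on the nut's axis at bench level, y along the jaws' travel. A free screw stops when its collar is on the nut (knob centre then 38 mm above the mouth); a binding one stops hard, with its collar still 9 mm above the nut (knob centre 47 mm above the mouth). Up to 2 N m of turning against a stop does no harm, 3 N m is forcing it
- ok_hole1 (a point): centre of the top rim of a hole in the green rack (block 62 by 236 by 45 mm high, fixed; three through holes 42 mm across in a row 85 mm apart along its y axis); the screw's thread hangs in the hole and its collar rests on the rack's top, 45 mm above the bench; z up
- ok_hole2 (a point): the same for hole 2 of the green rack
- ok_hole3 (a point): the same for hole 3 of the green rack
- rack_in_top (a point): centre of the top face of the grey rack, 45 mm above the bench; the same block as the green one, fixed, its three holes 85 mm apart along its y axis hold the two screws and the check plug, in any order
- bin_floor (a point): centre of the inner floor of the red bin, an open box 160 by 160 mm, 60 mm high, walls 4 mm thick, fixed to the bench; floor 4 mm above the bench; x and y along its sides, z up
- check_plug: plain steel check plug with a red knurled cap (36 mm across) that shares the grey rack with the screws, 80 mm tall, standing on the bench in its hole; origin at the centre of its foot; to be left alone
- test_block: bright round steel hardness reference block, 64 mm across, 15 mm high; origin under its middle; not part of the job
- specimen_black: black resin specimen mount with a steel face, round, 35 mm across, 22 mm high; origin under its middle; not part of the job
- specimen_green: green resin specimen mount with a steel face, round, 35 mm across, 22 mm high; origin under its middle; not part of the job
- caliper: digital caliper lying flat, 225 mm long, 15 mm high; origin under its middle; not part of the job
- pen: blue marker pen lying flat, 140 mm long, 17 mm thick; origin under its middle; not part of the job
- mouse: black computer mouse, 110 by 58 mm, 32 mm high; origin under its middle; not part of the job

How it is judged (in metres and radians):
On the way, in this order (a step that is already met when the one before it is completed fails the run):
1. one screw has been tried in the gauge: turned in until its collar is down on the nut (within 3 mm) or, if it binds, until it stops (((horizontal distance between screw_a_knob and gauge_mouth below 0.008 m and angle between screw_a_knob's own z axis and vertical below 0.12 rad and z of screw_a_knob in the frame of gauge_mouth below 0.041 m) or (horizontal distance between screw_b_knob and gauge_mouth below 0.008 m and angle between screw_b_knob's own z axis and vertical below 0.12 rad and z of screw_b_knob in the frame of gauge_mouth below 0.0495 m))), for 0.05 s.
2. that screw is put away where it belongs and the other has been tried in the gauge in the same way ((((horizontal distance between screw_a_knob and gauge_mouth below 0.008 m and angle between screw_a_knob's own z axis and vertical below 0.12 rad and z of screw_a_knob in the frame of gauge_mouth below 0.041 m) and (x of screw_b_knob in the frame of bin_floor between -0.078 and 0.078 m and y of screw_b_knob in the frame of bin_floor between -0.078 and 0.078 m and z of screw_b_knob in the frame of bin_floor between 0 and 0.09 m)) or ((horizontal distance between screw_b_knob and gauge_mouth below 0.008 m and angle between screw_b_knob's own z axis and vertical below 0.12 rad and z of screw_b_knob in the frame of gauge_mouth below 0.0495 m) and ((horizontal distance between screw_a_knob and ok_hole1 below 0.009 m and angle between screw_a_knob's own z axis and vertical below 0.12 rad and z of screw_a_knob in the frame of ok_hole1 below 0.042 m) or (horizontal distance between screw_a_knob and ok_hole2 below 0.009 m and angle between screw_a_knob's own z axis and vertical below 0.12 rad and z of screw_a_knob in the frame of ok_hole2 below 0.042 m) or (horizontal distance between screw_a_knob and ok_hole3 below 0.009 m and angle between screw_a_knob's own z axis and vertical below 0.12 rad and z of screw_a_knob in the frame of ok_hole3 below 0.042 m))))), for 0.05 s.
At the end, for the whole second after the job is handed in: The screw that runs freely stands upright in a hole of the green rack with its collar down on it (within 4 mm of down, 9 mm of the hole's centre, 7 degrees of upright); the one that binds lies or stands inside the red bin; all at rest and released (((horizontal distance between screw_a_knob and ok_hole1 below 0.009 m and angle between screw_a_knob's own z axis and vertical below 0.12 rad and z of screw_a_knob in the frame of ok_hole1 below 0.042 m) or (horizontal distance between screw_a_knob and ok_hole2 below 0.009 m and angle between screw_a_knob's own z axis and vertical below 0.12 rad and z of screw_a_knob in the frame of ok_hole2 below 0.042 m) or (horizontal distance between screw_a_knob and ok_hole3 below 0.009 m and angle between screw_a_knob's own z axis and vertical below 0.12 rad and z of screw_a_knob in the frame of ok_hole3 below 0.042 m)) and x of screw_b_knob in the frame of bin_floor between -0.078 and 0.078 m and y of screw_b_knob in the frame of bin_floor between -0.078 and 0.078 m and z of screw_b_knob in the frame of bin_floor between 0 and 0.09 m and linear speed of each of screw_a, screw_b below 0.03 m/s and angular speed of screw_a below 0.3 rad/s and angular speed of screw_b below 1.5 rad/s); the robot touches nothing.
It fails at once if the check plug or a bystander on the bench moved more than 40 mm (distance of any of check_plug, test_block, specimen_black, specimen_green, caliper, pen, mouse from where it was at the start of the episode above 0.04 m).
It fails at once if a screw forced into the gauge (more than 400 N between them, far past finger-tight) (contact force between any of screw_a, screw_b and gauge above 400 N).
It also fails if it takes over 69 s, if anything falls off the work surface, if the arm or the gripper's body presses on something with over 40 N, if the wrist force passes 120 N, or if a joint passes its speed limit or range.

## Robot

A 6-joint arm with a two-finger parallel gripper is mounted at the origin on the work surface. World frame = base frame: x ahead of the robot, y to its left, z up, the work surface at z = 0. Lengths are in mm, angles in rad, forces in N, time in s.
With the tool pointing down it reaches from about 350 to 975 mm from the base axis. Payload 7.1 kg.
Tool frame: the origin (TCP) lies midway between the tips of the shut fingers; the grasp point (between the pads) lies 19 mm behind it (ctrl.grasp_offset is the distance from the TCP to the grasp point, in mm); z points along the fingers, y is the line along which they close (so a half turn about z gives the same grasp; the last joint's range is limited). The gripper opens to 88 mm and grips with 3 to 60 N. Pads are 20 mm wide; open, the fingers measure 115 mm over their backs; the gripper's body (75 mm by 178 mm) begins 61 mm behind the grasp point.
Start: joints at [1.168, 0.423, 1.63, -0, 1.089, -0.019], TCP at [233.997, 579.526, 222.675] pointing down, gripper open.
Joint ranges: [-3, 3], [-0.9, 2.11], [0.09, 2.58], [-1.31, 4.45], [0.11, 2.69], [-2.54, 2.54]. Speed limits (rad/s): [2.39, 2.39, 3.01, 3.14, 3.14, 3.14].

## Interface

Orientations are given as a rotation vector (axis times angle).
In Python, from workcell import sensors, viewer, ctrl gives the robot as it stands. The module is installed in compiled form; this text tells all that it offers.
- The arm moves only by the shell command python3 -m handwheel 'ROWS'. ROWS is JSON, a list of rows, each a list of 7 numbers: the shift along the tool's x, y, z in mm, then the turn, a rotation vector about the tool's x, y, z in rad, then the closure, from 0 (fully open) to 1 (shut). In form: [[x, y, z, rx, ry, rz, jaw], ...]. A call has 1 to 10 rows; each row shifts and turns the commanded pose from where the row before left it, along the tool's axes as they then stand; what a row does not reach is not made up. A row lasts 1/8 s, in which the tool goes at most 62.5 mm and 10.7 degrees, less where a joint would pass 70% of its speed; a pose out of reach is approached as far as the arm can. A call is refused whole if a number of a shift passes 62.5 or a number of a turn 0.188, either way. A call with a gripper value outside its range is refused whole. The fingers move at their own pace and stop on an object; the grip force is fixed at half the most. Time passes only in rows, so rows that do not move let the fingers close. It gives the time, the measured TCP pose, the force, the opening and the grip force at its end, in the units of the state.
- sensors.get_obs(): the state, without advancing time (a new reading comes with each control period).
- viewer.get_image(name): name is "side" or "top" or "wrist"; returns a dict with "frame" (400x640x3 uint8, blue, green, red), "fov_y" (degrees; the focal length in pixels is half the picture's height over the tangent of half this angle, whatever the lens; pixels are square), "cx", "cy" (the principal point, pixels), "R" (3x3) and "t" (3): a world point X has camera coordinates R X + t. Camera axes: x right, y down, z forward; pixel columns grow to the right and rows downward; lengths in mm; the calibration is good to about 2 mm. The wrist camera is an equidistant fisheye: a pixel r from the principal point sees the ray r / f radians off the axis. A picture is of the moment at which its call begins. There is no depth.
- ctrl.close_job(): hands the job in; it is judged then, once.
The state is a dict: "t": time; "qpos": joint angles; "qvel": joint speeds; "joint_torque": joint torques, N m; "ee_pos": TCP position; "orientation": TCP orientation; "ft_force": force on the tool from outside, world axes, zero at the start; "moment": the same for the moment, N m; "width": finger opening in mm; "grasp_force": force on a finger pad.
Only numpy, scipy, OpenCV 4.12 (cv2) and the standard library are available. Lean on these libraries where they do the work, as an engineer would, in place of code of your own. Each camera call takes 0.05 s, during which the arm holds its last target. There are 200 camera calls.

## Working session

There is one attempt and no reset: what is moved stays moved. The work goes in short steps, Python scripts to look and compute and a shell command to move; the robot and the scene stay as the last step left them, time stands still between calls to the robot, and variables do not carry over. Pictures are saved under pics/ and viewed, at most 10 in all, crops included, and the job is handed in when it is done.

```bash
mkdir -p pics; cat > h.py <<'E'
import numpy as np, cv2
from scipy.spatial.transform import Rotation as Ro
from workcell import sensors, viewer, ctrl
def grab(n,f=None):
    d=viewer.get_image(n)
    if f: cv2.imwrite('pics/'+f,d['frame'])
    return d
def ray(d,u,v,wrist=False):
    f=200/np.tan(np.radians(d['fov_y'])/2); x=(u-d['cx'])/f; y=(v-d['cy'])/f
    if wrist:
        r=np.hypot(x,y)+1e-12; c=np.array([x/r*np.sin(r),y/r*np.sin(r),np.cos(r)])
    else: c=np.array([x,y,1.])
    R=np.array(d['R']);t=np.array(d['t'])
    return -R.T@t, R.T@c
def onz(d,u,v,z,wrist=False):
    o,r=ray(d,u,v,wrist); return o+r*(z-o[2])/r[2]
def proj(d,X,wrist=False):
    f=200/np.tan(np.radians(d['fov_y'])/2); c=np.array(d['R'])@np.array(X,float)+np.array(d['t'])
    if wrist:
        a=np.arctan2(np.hypot(c[0],c[1]),c[2]); h=np.hypot(c[0],c[1])+1e-12
        return np.array([d['cx']+f*a*c[0]/h,d['cy']+f*a*c[1]/h])
    return np.array([d['cx']+f*c[0]/c[2],d['cy']+f*c[1]/c[2]])
E
python3 - <<'E'
from h import *
np.set_printoptions(precision=3,suppress=True)
for n in('top','side','wrist'):
    d=grab(n,n+'0.png'); print(n,d['fov_y'],d['cx'],d['cy'],-np.array(d['R']).T@d['t'],np.array(d['R'])[2])
o=sensors.get_obs();print(o); print(Ro.from_rotvec(o['orientation']).as_matrix())
E
```

```text
top 52.13060305566589 315.8978939069977 199.5621475092148 [ 384.129    1.528 1356.896] [ 0.095 -0.013 -0.995]
side 56.279687266036944 320.392735167421 201.49121510004483 [  19.697 -491.419  814.756] [ 0.491  0.488 -0.722]
wrist 65.70646984690485 319.5283693518089 202.48475567087797 [165.84  605.471 383.775] [ 0.246 -0.101 -0.964]
{'t': 0.15, 'qpos': array([ 1.168,  0.424,  1.63 , -0.   ,  1.089, -0.019]), 'qvel': array([ 0.001, -0.002, -0.002, -0.001, -0.002,  0.001]), 'joint_torque': array([ -0.   , -54.499, -27.392,   0.064,   0.021,  -0.   ]), 'ee_pos': array([233.858, 579.155, 222.088]), 'orientation': array([-0.599, -3.084,  0.002]), 'ft_force': array([ 0.385, -0.032, -0.197]), 'moment': array([-0.002,  0.028, -0.008]), 'grasp_force': 0.0, 'width': 87.95341401772363}
[[-0.927  0.374 -0.   ]
 [ 0.374  0.927 -0.001]
 [ 0.    -0.001 -1.   ]]
```

View pics/top0.png

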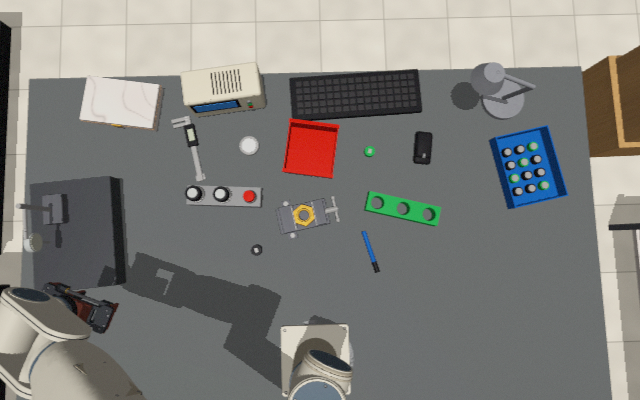

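View pics/side0.png

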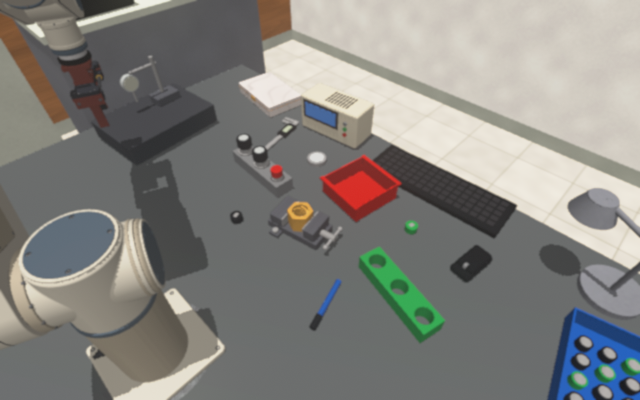

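The top view shows two black knobs at (193,193) and (221,194), the red plug cap at (249,196), the brass nut at (304,215), the green holes at (377,202), (403,208) and (428,214), and the bin around (311,149). The side view shows the same layout.

```bash
python3 - <<'E'
from h import *
np.set_printoptions(precision=1,suppress=True)
t=grab('top'); s=grab('side')
def blobs(d,lo,hi,amin,name,z,box=None):
    hsv=cv2.cvtColor(d['frame'],cv2.COLOR_BGR2HSV); m=cv2.inRange(hsv,lo,hi)
    if box: k=np.zeros_like(m);k[box[1]:box[3],box[0]:box[2]]=255;m&=k
    n,l,st,c=cv2.connectedComponentsWithStats(m)
    for i in range(1,n):
        if st[i,4]>=amin:
            rc,(w,h),a=cv2.minAreaRect(np.argwhere(l==i)[:,::-1].astype(np.float32))
            print(name,c[i],st[i,4],onz(d,*c[i],z),'rect',onz(d,*rc,z),w,h,a)
for d,n in((t,'top'),(s,'side')):
    B=(150,140,300,240) if n=='top' else (200,110,330,240)
    blobs(d,(0,0,0),(180,255,45),30,n+' black z99',99,B)
    blobs(d,(0,150,90),(6,255,255),40,n+' red plug80',80)
    blobs(d,(15,120,100),(32,255,255),60,n+' brass78',78)
    blobs(d,(50,120,60),(75,255,255),300,n+' green45',45)
    blobs(d,(0,150,90),(6,255,255),600,n+' bin60',60)
# holes via centre guess
for uv in((377,202),(403,208),(428,214)): print('hole',onz(t,*uv,45))
for uv in((193,193),(221,194)): print('knobtop',onz(t,*uv,115))
E
```

```text
top black z99 [192.8 143.1] 38 [691.6 364.6  99. ] rect [691.8 363.9  99. ] 10.0 6.0 0.0
top black z99 [198.1 194.4] 46 [529.8 348.3  99. ] rect [530.  350.2  99. ] 7.131582736968994 13.89555835723877 17.10272979736328
top black z99 [224.9 195.7] 41 [523.6 265.7  99. ] rect [525.6 267.5  99. ] 8.256519317626953 14.143774032592773 21.037511825561523
top red plug80 [310.4 147.9] 2669 [671.1  -2.   80. ] rect [671.9  -1.7  80. ] 50.6126594543457 54.25984573364258 7.352379322052002
top red plug80 [248.6 195.8] 101 [523.5 195.7  80. ] rect [522.8 196.   80. ] 10.0 11.0 90.0
top brass78 [619.4 112.5] 965 [  762.1 -1003.7    78. ] rect [  785.  -1016.1    78. ] 99.0 33.0 90.0
top brass78 [303.5 214.6] 260 [459.7  25.1  78. ] rect [459.6  25.1  78. ] 21.57277488708496 19.21938133239746 78.69007110595703
top green45 [403.  208.4] 1220 [ 472.9 -295.2   45. ] rect [ 473.1 -293.5   45. ] 74.47918701171875 20.19349479675293 12.87500286102295
top bin60 [310.4 147.9] 2669 [675.6  -2.   60. ] rect [676.4  -1.8  60. ] 50.6126594543457 54.25984573364258 7.352379322052002
side red plug80 [360.4 186.8] 3040 [638.7 -36.5  80. ] rect [646.2 -33.1  80. ] 55.76926803588867 69.99665069580078 58.78159713745117
side red plug80 [276.  170.7] 104 [518.3 187.3  80. ] rect [518.7 188.   80. ] 11.0 10.0 90.0
side brass78 [298.8 214.5] 527 [446.8  13.6  78. ] rect [445.2  16.6  78. ] 22.925125122070312 29.32708740234375 37.5685920715332
side green45 [400.6 293.6] 2903 [ 461.1 -310.    45. ] rect [ 462.6 -306.8   45. ] 105.50239562988281 32.393333435058594 50.19443130493164
side bin60 [360.4 186.8] 3040 [655.5 -24.1  60. ] rect [663.3 -20.6  60. ] 55.76926803588867 69.99665069580078 58.78159713745117
hole [ 496.  -212.2   45. ]
hole [ 474.3 -295.3   45. ]
hole [ 452.7 -375.1   45. ]
knobtop [532.8 359.3 115. ]
knobtop [527.4 274.2 115. ]
```

```bash
python3 -m handwheel '[[-59,-14.5,0,0,0,0,0],[-59,-14.5,0,0,0,0,0],[-59,-14.5,0,0,0,0,0],[-59,-14.5,0,0,0,0,0],[-59,-14.5,0,0,0,0,0],[-59,-14.5,0,0,0,0,0]]'
python3 -m handwheel '[[0,0,0,0,0,0.18,0],[0,0,0,0,0,0.18,0],[0,0,0,0,0,0.18,0],[0,0,0,0,0,0.18,0],[0,0,0,0,0,0.18,0],[0,0,0,0,0,0.18,0],[0,0,0,0,0,0.18,0],[0,0,0,0,0,0,0]]'
python3 - <<'E'
from h import *
np.set_printoptions(precision=3,suppress=True)
d=grab('wrist','w1.png');print(-np.array(d['R']).T@d['t'],np.array(d['R'])[2])
o=sensors.get_obs();print(o['qpos'],o['ee_pos'])
E
```

```text
t: 1.0
ee_pos: [531.1, 364.9, 222.7]
orientation: [0.599, 3.084, 0.0]
ft_force: [0.4, 1.2, -0.1]
width: 87.9
grasp_force: 0.0
t: 2.0
ee_pos: [529.6, 366.2, 222.5]
orientation: [-2.299, -2.141, 0.0]
ft_force: [0.4, -0.1, 0.3]
width: 88.0
grasp_force: 0.0
[534.04  437.667 384.311] [-0.019 -0.265 -0.964]
[ 0.587  0.451  1.586 -0.     1.105  0.656] [529.591 366.242 222.546]
```

View pics/w1.png

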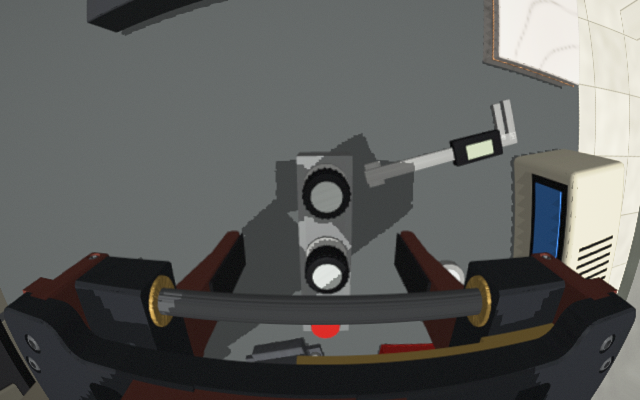

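The wrist view shows the first knob's steel top at about (326,196), the second at (327,274), and the plug cap at (325,328). The rack lies straight with the image columns.

```bash
cat >> h.py <<'E'
def disc(d,u,v,R=30,thr=150):
    g=cv2.cvtColor(d['frame'],cv2.COLOR_BGR2GRAY); m=np.zeros_like(g); cv2.circle(m,(int(u),int(v)),R,255,-1)
    n,l,st,c=cv2.connectedComponentsWithStats(((g>thr)&(m>0)).astype(np.uint8))
    i=l[int(v),int(u)]; 
    if i==0: i=1+np.argmax(st[1:,4])
    return st[i],c[i]
def totool(dw):
    o=sensors.get_obs(); return Ro.from_rotvec(o['orientation']).as_matrix().T@np.array(dw,float)
E
python3 - <<'E'
from h import *
np.set_printoptions(precision=2,suppress=True)
d=grab('wrist'); P=[]
for uv in((326,197),(327,275)):
    st,c=disc(d,*uv,R=22); p=onz(d,*c,100,True); P.append(p); print(st,c,p)
    w=onz(d,st[0],c[1],100,True)-onz(d,st[0]+st[2],c[1],100,True); print('diam',np.linalg.norm(w))
print(P[0]-P[1],np.linalg.norm(P[0]-P[1])); o=sensors.get_obs(); print(totool(P[0]-o['ee_pos']), o['ee_pos'])
E
```

```text
Traceback (most recent call last):
  File "h.py", line 27, in disc
    if i==0: i=1+np.argmax(st[1:,4])
                 ~~~~~~~~~^^^^^^^^^^
ValueError: attempt to get argmax of an empty sequence
```

```bash
sed -i 's/thr=150/thr=85/' h.py
python3 - <<'E'
from h import *
np.set_printoptions(precision=2,suppress=True)
d=grab('wrist'); P=[]
for uv in((326,197),(327,275)):
    st,c=disc(d,*uv,R=20); p=onz(d,*c,100,True); P.append(p); print(st,c,p)
    w=onz(d,st[0],c[1],100,True)-onz(d,st[0]+st[2],c[1],100,True); print('diam',np.linalg.norm(w))
print(P[0]-P[1],np.linalg.norm(P[0]-P[1])); o=sensors.get_obs(); print(totool(P[0]-o['ee_pos']), o['ee_pos'])
E
```

```text
[311 182  31  31 769] [326.1  196.62] [534.95 364.71 100.  ]
diam 29.41573899908849
[312 264  30  26 606] [326.25 276.12] [529.72 279.6  100.  ]
diam 31.260344260984905
[ 5.23 85.11  0.  ] 85.27055739198848
[ -1.2    5.45 122.6 ] [529.61 366.29 222.6 ]
```

```bash
python3 -m handwheel '[[-1.2,5.5,20,0,0,0,0],[0,0,50,0,0,0,0],[0,0,50,0,0,0,0],[0,0,30,0,0,0,0],[0,0,8,0,0,0,0],[0,0,0,0,0,0,1],[0,0,0,0,0,0,1],[0,0,0,0,0,0,1],[0,0,0,0,0,0,1],[0,0,0,0,0,0,1]]'
```

```text
t: 3.4
ee_pos: [535.5, 364.9, 65.4]
orientation: [2.301, 2.139, 0.002]
ft_force: [-0.9, -0.5, 4.0]
width: 45.5
grasp_force: 30.0
```

```bash
python3 -m handwheel '[[0,0,-10,0,0,0,1],[0,0,-20,0,0,-0.18,1],[0,0,-25,0,0,-0.186,1],[0,0,-25,0,0,-0.186,1],[0,0,-25,0,0,-0.186,1],[0,0,-10,0,0,-0.186,1],[0,0,0,0,0,-0.186,1],[0,0,0,0,0,-0.186,1],[0,0,0,0,0,-0.186,1],[0,0,0,0,0,-0.186,1]]'
python3 - <<'E'
from h import *
np.set_printoptions(precision=2,suppress=True)
o=sensors.get_obs(); print(o['qpos'],o['ee_pos'],totool(np.array([525,25,180])-o['ee_pos'])); print(Ro.from_rotvec(o['orientation']).as_matrix()[:,0])
E
```

```text
t: 4.65
ee_pos: [534.7, 364.5, 179.8]
orientation: [0.048, -3.141, 0.0]
ft_force: [0.7, 0.5, -2.2]
width: 45.6
grasp_force: 30.0
[ 0.58  0.5   1.61  0.    1.03 -1.02] [534.69 364.5  179.83] [  19.98 -339.05   -0.05]
[-1.   -0.03  0.  ]
```

```bash
python3 -m handwheel '[[3,-56,0,0,0,0,1],[3,-56,0,0,0,0,1],[3,-56,0,0,0,0,1],[4,-57,0,0,0,0,1],[4,-57,0,0,0,0,1],[3,-57,0,0,0,0,1],[0,0,0,0,0,0,1]]'
python3 - <<'E'
from h import *
np.set_printoptions(precision=2,suppress=True)
d=grab('wrist','w2.png'); o=sensors.get_obs(); print(o['qpos'],o['ee_pos']); print(proj(d,[460,25,78],True))
E
```

```text
t: 5.52
ee_pos: [522.7, 22.0, 180.0]
orientation: [0.03, -3.141, 0.001]
ft_force: [-0.0, -0.5, -1.8]
width: 45.6
grasp_force: 30.0
[ 0.02  0.33  1.89  0.    0.92 -1.57] [523.02  23.69 180.01]
[325.85 131.82]
```

View pics/w2.png

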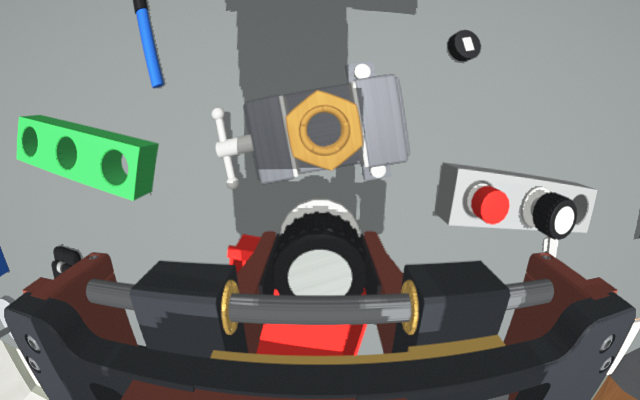

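The view shows the nut with its bore at about (324,129), the held screw with its knob top at (320,278), and the green rack holes at (30,142), (66,153) and (115,167).

```bash
python3 - <<'E'
from h import *
np.set_printoptions(precision=2,suppress=True)
d=grab('wrist'); o=sensors.get_obs()
hsv=cv2.cvtColor(d['frame'],cv2.COLOR_BGR2HSV); m=cv2.inRange(hsv,(12,100,80),(32,255,255)); m[200:]=0
cs,_=cv2.findContours(m,cv2.RETR_CCOMP,cv2.CHAIN_APPROX_NONE)
cs=sorted([c for c in cs if cv2.contourArea(c)>100],key=cv2.contourArea,reverse=True)
for c in cs:
    M=cv2.moments(c);u,v=M['m10']/M['m00'],M['m01']/M['m00'];p=onz(d,u,v,78,True); e=cv2.fitEllipse(c)
    h=cv2.convexHull(c); print(u,v,cv2.contourArea(c),p,e, onz(d,*e[0],78,True))
    print(' tool move',totool(p-o['ee_pos']))
st,c=disc(d,320,275,R=36); print('held',st,c,onz(d,*c,214.6,True)-o['ee_pos'])
E
```

```text
321.88291139240505 129.44032549728752 4424.0 [458.35  23.31  78.  ] ((321.880126953125, 129.4247589111328), (75.0954818725586, 75.6619873046875), 140.3833465576172) [458.34  23.31  78.  ]
 tool move [ 64.84  -0.14 101.97]
321.69300495980843 128.3911407559432 974.5 [457.46  23.13  78.  ] ((321.6813659667969, 128.39735412597656), (35.089378356933594, 35.43927001953125), 96.05463409423828) [457.47  23.12  78.  ]
 tool move [ 65.74  -0.3  101.97]
held [ 287  249   66   48 2588] [319.53 274.14] [-3.97 -2.35 34.63]
```

```bash
python3 - <<'E'
from h import *
np.set_printoptions(precision=2,suppress=True)
d=grab('wrist'); o=sensors.get_obs(); p=o['ee_pos']; print(p,o['qpos'])
for D in (30,46):
    a=np.linspace(0,2*np.pi,90); c=np.array([proj(d,[p[0]+D/2*np.cos(t),p[1]+D/2*np.sin(t),214.6],True) for t in a]); print(D,c.min(0),c.max(0))
st,c=disc(d,320,275,R=36); print(st)
print(onz(d,320,249,214.6,True)-p)
hsv=cv2.cvtColor(d['frame'],cv2.COLOR_BGR2HSV); print([int(x) for x in cv2.cvtColor(d['frame'],cv2.COLOR_BGR2GRAY)[195:260:2,320]])
print([int(x) for x in cv2.cvtColor(d['frame'],cv2.COLOR_BGR2GRAY)[278,225:420:3]])
E
```

```text
[523.24  25.66 179.91] [ 0.03  0.33  1.89  0.    0.92 -1.57]
30 [291.65 252.64] [355.42 307.42]
46 [274.75 236.18] [372.2  320.16]
[ 287  249   66   48 2587]
[-16.76  -2.04  34.69]
[106, 106, 141, 252, 252, 252, 252, 176, 176, 56, 32, 29, 29, 29, 32, 27, 30, 31, 31, 33, 46, 44, 39, 36, 40, 37, 36, 104, 217, 211, 214, 212, 217]
[45, 38, 39, 36, 52, 64, 61, 63, 65, 63, 65, 62, 40, 35, 32, 29, 32, 37, 36, 37, 35, 202, 214, 214, 216, 217, 218, 217, 217, 216, 217, 218, 217, 216, 216, 215, 214, 213, 213, 215, 217, 219, 218, 34, 36, 37, 33, 33, 30, 30, 36, 41, 62, 64, 63, 64, 63, 64, 63, 55, 37, 36, 35, 44, 45]
```

```bash
cat >> h.py <<'E'
def nut(d):
    hsv=cv2.cvtColor(d['frame'],cv2.COLOR_BGR2HSV); m=cv2.inRange(hsv,(12,100,80),(32,255,255)); m[200:]=0
    cs,_=cv2.findContours(m,cv2.RETR_CCOMP,cv2.CHAIN_APPROX_NONE)
    for c in sorted([c for c in cs if cv2.contourArea(c)>300],key=cv2.contourArea,reverse=True):
        M=cv2.moments(c);u,v=M['m10']/M['m00'],M['m01']/M['m00']; print('nut',u,v,onz(d,u,v,78,True))
E
python3 - <<'E'
from h import *
np.set_printoptions(precision=2,suppress=True)
d=grab('wrist'); o=sensors.get_obs(); p=o['ee_pos']; print(p,o['qvel'])
nut(d); st,c=disc(d,320,275,R=36); print(st)
a=np.linspace(0,2*np.pi,90); c=np.array([proj(d,[p[0]+15*np.cos(t),p[1]+15*np.sin(t),214.6],True) for t in a]); print(c.min(0),c.max(0))
E
```

```text
[523.28  26.13 179.84] [ 0.01  0.    0.   -0.   -0.   -0.  ]
nut 319.6840262087664 128.9818120198825 [458.28  23.21  78.  ]
nut 319.6776068376068 128.04820512820513 [457.49  23.19  78.  ]
[ 287  249   66   48 2590]
[290.96 252.59] [354.77 307.4 ]
```

```bash
python3 -m handwheel '[[32,0.2,0,0,0,0,1],[32.5,0,0,0,0,0,1],[0,0,0,0,0,0,1],[0,0,20,0,0,0,1],[0,0,20,0,0,0,1],[0,0,10,0,0,0,1],[0,0,4,0,0,0,1],[0,0,0,0,0,0,1]]'
python3 - <<'E'
from h import *
np.set_printoptions(precision=2,suppress=True)
d=grab('wrist'); cv2.imwrite('pics/w3.png',d['frame']);grab('side','s3.png'); o=sensors.get_obs(); print(o['ee_pos'],o['ft_force'],o['qpos'])
a=cv2.imread('pics/s3.png')[160:260,240:360];b=cv2.resize(d['frame'],(480,300)); a=cv2.resize(a,(360,300),interpolation=2); cv2.imwrite('pics/c3.png',np.hstack([b,a])[:, :800])
E
```

```text
t: 6.72
ee_pos: [459.2, 24.2, 125.8]
orientation: [-0.039, 3.141, 0.0]
ft_force: [-0.7, 0.2, -2.4]
width: 45.5
grasp_force: 30.0
[459.32  24.05 126.15] [ 0.53 -0.04 -2.21] [ 0.03  0.34  2.06 -0.    0.75 -1.57]
```

View pics/c3.png

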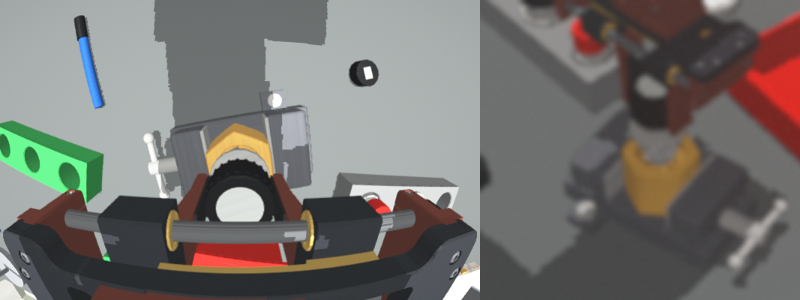

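The screw hangs centred over the nut, with its dog point in the bore. I'll go down gently until it touches.

```bash
python3 -m handwheel '[[0,0.7,3,0,0,0,1],[0,0,2,0,0,0,1],[0,0,0,0,0,0,1]]'; python3 -m handwheel '[[0,0,1.5,0,0,0,1],[0,0,0,0,0,0,1]]'; python3 -m handwheel '[[0,0,1.5,0,0,0,1],[0,0,0,0,0,0,1]]'
```

```text
t: 7.2
ee_pos: [458.7, 24.6, 120.6]
orientation: [0.038, -3.141, -0.0]
ft_force: [0.8, 0.4, -2.8]
width: 45.5
grasp_force: 30.0
t: 7.45
ee_pos: [458.7, 24.7, 119.1]
orientation: [0.038, -3.141, 0.0]
ft_force: [0.4, 0.6, -2.4]
width: 45.4
grasp_force: 30.0
t: 7.7
ee_pos: [458.7, 24.6, 117.6]
orientation: [0.038, -3.141, 0.0]
ft_force: [0.3, 0.3, -3.3]
width: 45.7
grasp_force: 30.0
```

```bash
python3 -m handwheel '[[0,0,1.5,0,0,0,1],[0,0,0,0,0,0,1]]'; python3 -m handwheel '[[0,0,1.5,0,0,0,1],[0,0,0,0,0,0,1]]'; python3 -m handwheel '[[0,0,1.5,0,0,0,1],[0,0,0,0,0,0,1]]'
```

```text
t: 7.95
ee_pos: [458.7, 24.7, 116.1]
orientation: [0.038, -3.141, 0.0]
ft_force: [-0.2, -0.6, -1.6]
width: 45.8
grasp_force: 30.0
t: 8.2
ee_pos: [458.8, 24.6, 114.6]
orientation: [-0.038, 3.141, -0.0]
ft_force: [0.5, 0.6, -2.8]
width: 45.6
grasp_force: 30.0
t: 8.45
ee_pos: [458.8, 24.7, 113.1]
orientation: [-0.038, 3.141, -0.0]
ft_force: [-0.2, -0.6, -3.3]
width: 45.8
grasp_force: 30.0
```

```bash
python3 -m handwheel '[[0,0,1,0,0,0,1],[0,0,0,0,0,0,1]]'; python3 -m handwheel '[[0,0,1,0,0,0,1],[0,0,0,0,0,0,1]]'
```

```text
t: 8.7
ee_pos: [459.0, 24.6, 112.5]
orientation: [-0.038, 3.141, -0.0]
ft_force: [-0.9, -1.3, 1.3]
width: 45.8
grasp_force: 30.0
t: 8.95
ee_pos: [459.2, 24.6, 112.2]
orientation: [-0.038, 3.141, -0.0]
ft_force: [-3.5, -1.1, 12.7]
width: 45.7
grasp_force: 30.0
```

```bash
python3 -m handwheel '[[0,0,0.5,0,0,0.18,1],[0,0,1.3,0,0,0.18,1],[0,0,0,0,0,0,1]]'; python3 -m handwheel '[[0,0,1.3,0,0,0.18,1],[0,0,0,0,0,0,1]]'; python3 -c "
from h import *;o=sensors.get_obs();print(o['moment'],o['ee_pos'],o['qpos'])"
```

```text
t: 9.32
ee_pos: [459.4, 24.5, 109.7]
orientation: [0.525, 3.096, 0.0]
ft_force: [0.4, -2.3, 2.0]
width: 45.6
grasp_force: 30.0
t: 9.57
ee_pos: [459.4, 24.5, 108.4]
orientation: [0.799, 3.037, 0.0]
ft_force: [0.0, -1.3, 3.0]
width: 45.8
grasp_force: 30.0
[-0.32937297 -0.16441684 -0.0079296 ] [459.40265734  24.53466639 108.42040596] [ 2.76138305e-02  3.70383432e-01  2.06512569e+00 -2.93832253e-04
  7.04737287e-01 -1.02863426e+00]
```

```bash
python3 -m handwheel '[[0,0,1.3,0,0,0.18,1],[0,0,0,0,0,0,1]]';python3 -c "
from h import *;o=sensors.get_obs();print(o['moment'],o['qpos'][5])"; python3 -m handwheel '[[0,0,1.3,0,0,0.18,1],[0,0,0,0,0,0,1]]'; python3 -c "
from h import *;o=sensors.get_obs();print(o['moment'],o['ee_pos'],o['qpos'][5])"
```

```text
t: 9.82
ee_pos: [459.4, 24.5, 107.2]
orientation: [1.068, 2.953, 0.0]
ft_force: [0.4, -1.7, 5.0]
width: 45.7
grasp_force: 30.0
[-0.39204212 -0.12859295 -0.07118945] -0.8488994976889932
t: 10.07
ee_pos: [459.8, 24.7, 106.5]
orientation: [1.329, 2.845, 0.002]
ft_force: [-2.1, -0.3, 12.6]
width: 45.4
grasp_force: 30.0
[ 0.04104328  0.23643366 -0.07332589] [459.76547829  24.74274538 106.50990993] -0.6688219029798134
```

```bash
python3 -m handwheel '[[0,0,0,0,0,0.15,1],[0,0,0,0,0,0,1]]';python3 -c "
from h import *;o=sensors.get_obs();print(o['moment'],o['qpos'][5])"; python3 -m handwheel '[[0,0,0.3,0,0,0.1,1],[0,0,0,0,0,0,1]]'; python3 -c "
from h import *;o=sensors.get_obs();print(o['moment'],o['ee_pos'],o['qpos'][5])"
```

```text
t: 10.32
ee_pos: [459.8, 24.8, 106.5]
orientation: [1.538, 2.737, 0.002]
ft_force: [-0.8, -0.7, 12.0]
width: 45.5
grasp_force: 30.0
[-0.08831181  0.27535079 -0.12627346] -0.5191665614457954
t: 10.58
ee_pos: [459.6, 24.4, 106.3]
orientation: [1.672, 2.658, 0.001]
ft_force: [-2.0, -3.4, 15.9]
width: 46.0
grasp_force: 30.0
[-0.6695258   0.45350289 -0.22122382] [459.597158    24.44936412 106.29111144] -0.4196804815645709
```

```bash
for i in 1; do python3 -m handwheel '[[0,0,0,0,0,0.15,1],[0,0,0,0,0,0,1]]';python3 -c "
from h import *;o=sensors.get_obs();print(o['moment'],o['qpos'][5])"; python3 -m handwheel '[[0,0,0,0,0,0.15,1],[0,0,0,0,0,0,1]]'; python3 -c "
from h import *;o=sensors.get_obs();print(o['moment'],o['ee_pos'],o['qpos'][5])"; done
```

```text
t: 10.82
ee_pos: [459.8, 23.5, 106.1]
orientation: [1.864, 2.525, -0.001]
ft_force: [-0.4, -9.5, 12.4]
width: 45.4
grasp_force: 30.0
[-1.9487978   0.2553883   0.07860038] -0.2696169503905108
t: 11.08
ee_pos: [459.6, 23.5, 106.0]
orientation: [2.049, 2.378, -0.001]
ft_force: [-0.6, -10.0, 11.4]
width: 45.8
grasp_force: 30.0
[-1.73068486  0.27481838  0.01979738] [459.56205997  23.46550066 105.99575394] -0.11955405070846149
```

```bash
python3 - <<'E'
from h import *
d=grab('wrist'); s=grab('side')
a=cv2.resize(s['frame'][150:250,250:350],(400,400),interpolation=2)
b=cv2.resize(d['frame'][130:330,220:420],(400,400),interpolation=2)
cv2.imwrite('pics/c4.png',np.hstack([b,a]))
E
```

```text
(no output)
```

View pics/c4.png

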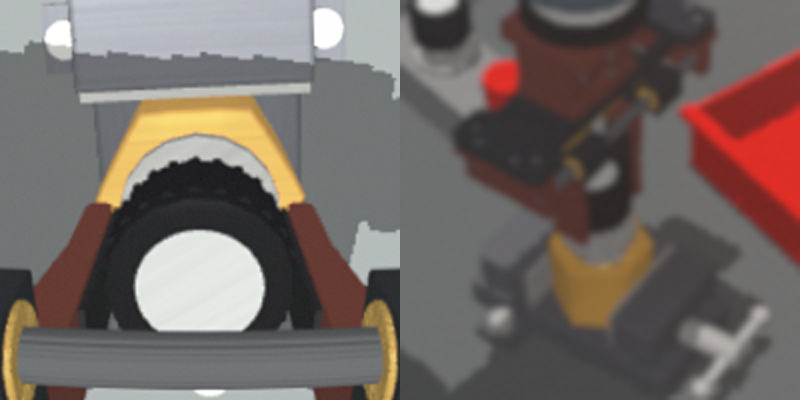

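The collar still stands clear of the nut, so the screw seems to bind. To rule out the off-centre grip as the cause, I'll regrip at the new angle and try a little more turn.

```bash
python3 -m handwheel '[[0,0,-0.5,0,0,0,0.4],[0,0,0,0,0,0,0.4],[0,0,0,0,0,0,0.4],[0,0,0,0,0,0,1],[0,0,0,0,0,0,1],[0,0,0,0,0,0,1]]'; python3 -c "
from h import *;o=sensors.get_obs();print(o['moment'],o['ee_pos'],o['qpos'][5])"
python3 -m handwheel '[[0,0,0.6,0,0,0.15,1],[0,0,0.6,0,0,0.15,1],[0,0,0,0,0,0,1]]';python3 -c "
from h import *;o=sensors.get_obs();print(o['moment'],o['qpos'][5])"; python3 -m handwheel '[[0,0,0,0,0,0.18,1],[0,0,0,0,0,0.18,1],[0,0,0,0,0,0,1]]'; python3 -c "
from h import *;o=sensors.get_obs();print(o['moment'],o['ee_pos'],o['qpos'][5])"
```

```text
t: 11.92
ee_pos: [459.1, 24.8, 105.6]
orientation: [2.054, 2.376, 0.001]
ft_force: [2.8, 1.2, -3.6]
width: 45.0
grasp_force: 30.0
[ 0.17649313 -0.44460941  0.03747105] [459.05591076  24.79967729 105.56062926] -0.1173638745824959
t: 12.3
ee_pos: [459.4, 24.2, 105.4]
orientation: [2.387, 2.041, 0.001]
ft_force: [-1.4, -3.3, 10.0]
width: 45.7
grasp_force: 30.0
[-0.48198033  0.17426602  0.05771639] 0.18412671595039729
t: 12.68
ee_pos: [458.9, 24.1, 105.2]
orientation: [2.713, 1.581, -0.001]
ft_force: [-2.2, -5.1, 10.4]
width: 45.7
grasp_force: 30.0
[-0.95308205  0.34514202  0.08517299] [458.89881072  24.13332403 105.21660516] 0.5444748063061123
```

It binds: 1.2 rad more turn gave no descent, at the predicted height. I'll back it out.

```bash
python3 -m handwheel '[[0,0,-1.6,0,0,-0.18,1],[0,0,-1.3,0,0,-0.18,1],[0,0,-1.3,0,0,-0.18,1],[0,0,0,0,0,0,1]]'; python3 -m handwheel '[[0,0,-1.3,0,0,-0.18,1],[0,0,-1.3,0,0,-0.18,1],[0,0,-1.3,0,0,-0.18,1],[0,0,0,0,0,0,1]]'; python3 -m handwheel '[[0,0,-1.3,0,0,-0.18,1],[0,0,-1.3,0,0,-0.18,1],[0,0,-1.3,0,0,-0.18,1],[0,0,0,0,0,0,1]]'
```

```text
t: 13.18
ee_pos: [458.6, 24.4, 108.6]
orientation: [2.195, 2.248, -0.001]
ft_force: [1.2, -1.8, -4.2]
width: 45.4
grasp_force: 30.0
t: 13.68
ee_pos: [458.7, 24.5, 112.6]
orientation: [1.52, 2.749, -0.0]
ft_force: [1.0, -0.9, -1.1]
width: 45.8
grasp_force: 30.0
t: 14.18
ee_pos: [458.3, 24.7, 116.3]
orientation: [-0.735, -3.053, 0.0]
ft_force: [-0.3, 0.6, -2.5]
width: 45.5
grasp_force: 30.0
```

```bash
python3 -m handwheel '[[0,0,-3,0,0,0,1],[0,0,0,0,0,0,1]]'; python3 - <<'E'
from h import *
np.set_printoptions(precision=2,suppress=True)
o=sensors.get_obs(); print(o['qpos'],o['ee_pos'],totool(np.array([675,-2,180])-o['ee_pos']),o['ft_force'])
t=grab('top'); s=grab('side')
for d in(t,s):
    hsv=cv2.cvtColor(d['frame'],cv2.COLOR_BGR2HSV); m=cv2.inRange(hsv,(0,150,60),(8,255,255))
    cs,_=cv2.findContours(m,cv2.RETR_EXTERNAL,cv2.CHAIN_APPROX_NONE); c=max(cs,key=cv2.contourArea); b=cv2.boxPoints(cv2.minAreaRect(c))
    P=np.array([onz(d,*q,60) for q in b]); print(P[:,:2],P.mean(0))
E
```

```text
t: 14.42
ee_pos: [458.8, 24.7, 119.6]
orientation: [0.73, 3.055, 0.0]
ft_force: [0.6, -0.2, -3.0]
width: 45.5
grasp_force: 30.0
[ 0.03  0.35  2.06  0.    0.73 -1.07] [458.8   24.7  119.64] [-204.92   73.92  -60.32] [ 0.57 -0.18 -3.02]
[[601.76  92.25]
 [778.27  65.86]
 [752.37 -96.84]
 [576.25 -68.36]] [677.16  -1.77  60.  ]
[[ 591.18   89.99]
 [ 851.64   70.16]
 [ 732.71 -128.26]
 [ 512.49  -93.82]] [672.01 -15.48  60.  ]
```

```bash
python3 -m handwheel '[[0,0,-20,0,0,0,1],[0,0,-25,0,0,0,1],[-50,18,-15,0,0,0,1],[-55,20,0,0,0,0,1],[-55,20,0,0,0,0,1],[-49,18,0,0,0,0,1],[0,0,15,0,0,0,1],[0,0,40,0,0,0,1],[0,0,40,0,0,0,1],[0,0,10,0,0,0,1]]'; python3 -m handwheel '[[0,0,5,0,0,0,1],[0,0,2,0,0,0,1],[0,0,0,0,0,0,1]]'
```

```text
t: 15.78
ee_pos: [676.2, -1.1, 71.0]
orientation: [-0.724, -3.05, 0.002]
ft_force: [-1.1, 0.1, -1.8]
width: 45.5
grasp_force: 30.0
t: 16.15
ee_pos: [680.4, -1.3, 68.8]
orientation: [0.725, 3.055, 0.001]
ft_force: [-0.1, -0.2, -2.4]
width: 45.6
grasp_force: 30.0
```

```bash
python3 -m handwheel '[[0,0,2,0,0,0,1],[0,0,2,0,0,0,1],[0,0,0,0,0,0,1]]'; python3 -m handwheel '[[0,0,0,0,0,0,0.4],[0,0,0,0,0,0,0.3],[0,0,0,0,0,0,0],[0,0,0,0,0,0,0],[0,0,-30,0,0,0,0],[0,0,-50,0,0,0,0],[0,0,-50,0,0,0,0],[0,0,-20,0,0,0,0],[0,0,0,0,0,0,0]]'; python3 - <<'E'
from h import *
np.set_printoptions(precision=2,suppress=True)
d=grab('wrist');t=grab('top'); o=sensors.get_obs()
cv2.imwrite('pics/c5.png',np.hstack([cv2.resize(d['frame'],(400,250)),cv2.resize(t['frame'][100:225,180:380],(400,250))]))
print(o['qpos'],o['ee_pos'],totool(np.array([529.7,279.6,222])-o['ee_pos']))
E
```

```text
t: 16.52
ee_pos: [679.5, -1.3, 63.4]
orientation: [-0.725, -3.057, 0.0]
ft_force: [-0.4, -0.2, -2.1]
width: 45.4
grasp_force: 30.0
t: 17.65
ee_pos: [680.2, -1.3, 214.6]
orientation: [0.725, 3.054, 0.001]
ft_force: [0.3, 0.1, -0.1]
width: 87.4
grasp_force: 0.0
[-0.02  0.51  1.51 -0.    1.12 -1.12] [678.56  -1.31 211.57] [259.2  184.1  -10.02]
```

View pics/c5.png

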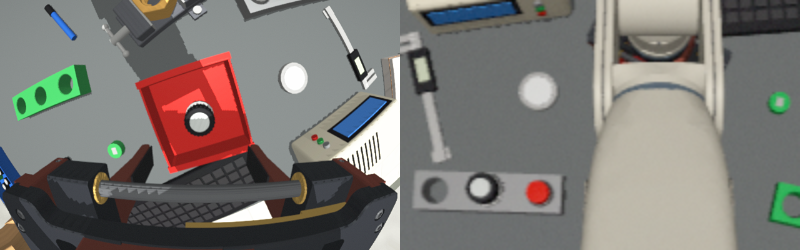

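Screw b stands in the middle of the red bin, at about (199,120) in the left half. In the right half the other screw is still in the rack's middle hole, beside the red plug. I'll go to it.

```bash
python3 -m handwheel '[[43,30.7,-3,0,0,0,0],[43,30.7,-3,0,0,0,0],[43,30.7,-2,0,0,0,0],[43,30.7,0,0,0,0,0],[43,30.7,0,0,0,0,0],[43,30.7,0,0,0,0,0]]'; python3 -m handwheel '[[0,0,0,0,0,0.167,0],[0,0,0,0,0,0.167,0],[0,0,0,0,0,0.167,0],[0,0,0,0,0,0.167,0],[0,0,0,0,0,0.167,0],[0,0,0,0,0,0.167,0],[0,0,0,0,0,0.167,0],[0,0,0,0,0,0,0],[0,0,0,0,0,0,0]]'; python3 - <<'E'
from h import *
np.set_printoptions(precision=2,suppress=True)
d=grab('wrist'); o=sensors.get_obs(); e=o['ee_pos']; print(o['qpos'],e)
u,v=proj(d,[531,280,100],True); st,c=disc(d,u,v,R=20); p=onz(d,*c,100,True); print((u,v),st,c,p,totool(p-e))
print('nominal',totool(np.array([531,280,100])-e))
E
```

```text
t: 18.5
ee_pos: [529.8, 279.9, 218.9]
orientation: [-0.725, -3.054, 0.004]
ft_force: [0.2, -0.1, 0.5]
width: 87.9
grasp_force: 0.0
t: 19.62
ee_pos: [531.3, 278.9, 220.1]
orientation: [-2.287, -2.152, 0.003]
ft_force: [0.3, 0.3, -1.1]
width: 87.6
grasp_force: 0.0
[0.46 0.39 1.69 0.   1.07 0.52] [531.46 278.96 220.52]
(np.float64(320.23425064175774), np.float64(194.76650939703433)) [304 181  32  31 786] [319.3 195.7] [530.07 279.15 100.  ] [  0.2   -1.24 120.52]
nominal [  1.1   -0.36 120.52]
```

```bash
python3 -m handwheel '[[0.8,0,20,0,0,0,0],[0,0,50,0,0,0,0],[0,0,50,0,0,0,0],[0,0,28,0,0,0,0],[0,0,7,0,0,0,0],[0,0,0,0,0,0,1],[0,0,0,0,0,0,1],[0,0,0,0,0,0,1],[0,0,0,0,0,0,1]]'; python3 -m handwheel '[[0,0,0,0,0,0,0.25],[0,0,0,0,0,0,0.25],[0,0,0,0,0,-0.18,0.25],[0,0,0,0,0,-0.18,0.25],[0,0,0,0,0,-0.18,0.25],[0,0,0,0,0,-0.18,0.25],[0,0,0,0,0,-0.18,0.25],[0,0,0,0,0,-0.18,0.25],[0,0,0,0,0,-0.18,0.25],[0,0,0,0,0,-0.18,0.25]]'; python3 -m handwheel '[[0,0,0,0,0,-0.13,0.25],[0,0,0,0,0,0,0.25],[0,0,0,0,0,0,1],[0,0,0,0,0,0,1],[0,0,0,0,0,0,1]]'; python3 -c "
from h import *;o=sensors.get_obs();print(o['qpos'])"
```

```text
t: 20.8
ee_pos: [532.3, 280.1, 67.3]
orientation: [2.291, 2.149, 0.002]
ft_force: [0.3, -0.1, 0.3]
width: 51.4
grasp_force: 0.0
t: 22.05
ee_pos: [531.9, 279.9, 66.4]
orientation: [-0.296, -3.127, 0.0]
ft_force: [-1.6, -0.8, -0.4]
width: 66.2
grasp_force: 0.0
t: 22.68
ee_pos: [531.9, 280.0, 66.5]
orientation: [-0.103, -3.14, -0.0]
ft_force: [0.0, 0.0, 1.1]
width: 45.7
grasp_force: 30.0
[ 4.64716442e-01  5.99586812e-01  1.76880981e+00  8.18192394e-05
  7.73192304e-01 -1.04058888e+00]
```

```bash
python3 -m handwheel '[[0,0,-15,0,0,0,1],[0,0,-40,0,0,0,1],[0,0,-45,0,0,0,1],[11,-52,-13,0,0,0,1],[11,-52,0,0,0,0,1],[11,-52,0,0,0,0,1],[11,-52,0,0,0,0,1],[12,-51.6,0,0,0,0,1],[0,0,0,0,0,0,1],[0,0,0,0,0,0,1]]'; python3 - <<'E'
from h import *
np.set_printoptions(precision=2,suppress=True)
viewer.get_image('side'); o=sensors.get_obs(); print(o['ee_pos'],totool(np.array([458.9,24.7,127])-o['ee_pos']),o['qpos'])
E
```

```text
t: 23.92
ee_pos: [459.6, 24.5, 180.2]
orientation: [0.104, 3.139, 0.001]
ft_force: [0.2, 0.3, -3.6]
width: 45.2
grasp_force: 30.0
[459.71  24.96 180.02] [ 0.85 -0.32 53.02] [ 0.03  0.24  2.02  0.    0.88 -1.48]
```

```bash
python3 -m handwheel '[[0.8,-0.3,20,0,0,0,1],[0,0,20,0,0,0,1],[0,0,12,0,0,0,1],[0,0,4,0,0,0,1],[0,0,1.5,0,0,0,1],[0,0,0,0,0,0,1]]'; python3 -m handwheel '[[0,0,1.5,0,0,0,1],[0,0,0,0,0,0,1]]'; python3 -m handwheel '[[0,0,1.5,0,0,0,1],[0,0,0,0,0,0,1]]'; python3 -m handwheel '[[0,0,1.5,0,0,0,1],[0,0,0,0,0,0,1]]'
```

```text
t: 24.72
ee_pos: [458.8, 24.3, 122.3]
orientation: [0.102, 3.139, 0.0]
ft_force: [-0.3, 0.6, -3.0]
width: 45.3
grasp_force: 30.0
t: 24.98
ee_pos: [458.5, 24.2, 120.7]
orientation: [0.102, 3.14, 0.0]
ft_force: [-0.6, 0.8, -4.1]
width: 45.6
grasp_force: 30.0
t: 25.22
ee_pos: [458.3, 24.2, 118.9]
orientation: [-0.102, -3.14, 0.0]
ft_force: [0.2, 0.2, -4.3]
width: 45.6
grasp_force: 30.0
t: 25.48
ee_pos: [458.5, 24.3, 117.5]
orientation: [0.102, 3.14, 0.0]
ft_force: [-0.6, -0.1, -1.5]
width: 45.6
grasp_force: 30.0
```

```bash
python3 -m handwheel '[[0,0.3,1.2,0,0,0,1],[0,0,0,0,0,0,1]]'; python3 -m handwheel '[[0,0,1.2,0,0,0,1],[0,0,0,0,0,0,1]]'; python3 -m handwheel '[[0,0,1.2,0,0,0,1],[0,0,0,0,0,0,1]]'
```

```text
t: 25.72
ee_pos: [458.8, 24.5, 116.8]
orientation: [0.102, 3.139, -0.0]
ft_force: [-1.5, -1.3, 5.8]
width: 45.4
grasp_force: 30.0
t: 25.98
ee_pos: [459.1, 24.5, 116.3]
orientation: [0.101, 3.139, -0.0]
ft_force: [-3.7, -1.7, 15.8]
width: 45.6
grasp_force: 30.0
t: 26.22
ee_pos: [459.8, 24.4, 115.9]
orientation: [0.101, 3.137, -0.0]
ft_force: [-4.8, -1.5, 23.7]
width: 45.3
grasp_force: 30.0
```

```bash
python3 -m handwheel '[[0,0,-1.2,0,0,0.18,1],[0,0,1.3,0,0,0.18,1],[0,0,1.3,0,0,0.18,1],[0,0,0,0,0,0,1]]';  python3 -m handwheel '[[0,0,1.3,0,0,0.18,1],[0,0,1.3,0,0,0.18,1],[0,0,0,0,0,0,1]]'; python3 -c "
from h import *;o=sensors.get_obs();print(o['moment'],o['ee_pos'],o['qpos'][5])"
```

```text
t: 26.72
ee_pos: [459.8, 24.1, 113.2]
orientation: [0.935, 2.996, 0.0]
ft_force: [1.8, -3.7, 3.0]
width: 45.6
grasp_force: 30.0
t: 27.1
ee_pos: [459.6, 24.1, 110.6]
orientation: [1.455, 2.781, 0.001]
ft_force: [0.4, -5.3, 5.8]
width: 45.6
grasp_force: 30.0
[-1.17534115 -0.20397708 -0.18419797] [459.61863937  24.06126808 110.639556  ] -0.5787028813179274
```

```bash
python3 -m handwheel '[[0,0,1.3,0,0,0.18,1],[0,0,1.3,0,0,0.18,1],[0,0,0,0,0,0,1]]'; python3 -c "
from h import *;o=sensors.get_obs();print(o['moment'],o['ee_pos'],o['qpos'][5])"; python3 -m handwheel '[[0,0,1.3,0,0,0.18,1],[0,0,1.3,0,0,0.18,1],[0,0,0,0,0,0,1]]';  python3 -c "
from h import *;o=sensors.get_obs();print(o['moment'],o['ee_pos'],o['qpos'][5])"
```

```text
t: 27.48
ee_pos: [459.3, 24.0, 108.0]
orientation: [1.93, 2.476, 0.001]
ft_force: [-1.3, -5.9, 7.0]
width: 45.3
grasp_force: 30.0
[-1.37221293 -0.00746415 -0.17750263] [459.34790489  23.9692517  108.04472653] -0.21869115478491724
t: 27.85
ee_pos: [459.0, 24.0, 105.4]
orientation: [2.342, 2.091, 0.001]
ft_force: [-1.4, -6.8, 8.8]
width: 45.4
grasp_force: 30.0
[-1.42995701  0.1982456  -0.19750306] [459.03353297  23.96617063 105.43957701] 0.14134393209027654
```

```bash
python3 -m handwheel '[[0,0,1.3,0,0,0.18,1],[0,0,1.3,0,0,0.18,1],[0,0,1.3,0,0,0.18,1],[0,0,0,0,0,0,1]]';  python3 -c "
from h import *;o=sensors.get_obs();print(o['moment'],o['ee_pos'],o['qpos'][5])";python3 -m handwheel '[[0,0,1.3,0,0,0.18,1],[0,0,0,0,0,0,1]]';python3 -m handwheel '[[0,0,1,0,0,0.14,1],[0,0,0,0,0,0,1]]';  python3 -c "
from h import *;o=sensors.get_obs();print(o['moment'],o['ee_pos'],o['qpos'][5])"
```

```text
t: 28.35
ee_pos: [458.6, 24.1, 101.5]
orientation: [2.816, 1.391, -0.0]
ft_force: [-2.9, -6.2, 10.0]
width: 45.7
grasp_force: 30.0
[-1.25833523  0.52539321 -0.17114828] [458.55375664  24.05744344 101.4930826 ] 0.6814578671578917
t: 28.6
ee_pos: [458.5, 24.2, 100.2]
orientation: [2.93, 1.132, -0.0]
ft_force: [-3.1, -5.3, 12.1]
width: 45.6
grasp_force: 30.0
t: 28.85
ee_pos: [458.5, 24.4, 99.3]
orientation: [3.002, 0.925, 0.0]
ft_force: [-3.2, -3.8, 12.1]
width: 45.6
grasp_force: 30.0
[-0.76963663  0.73402938 -0.24931337] [458.53360398  24.4241133   99.2712197 ] 1.0009907372355495
```

```bash
python3 -m handwheel '[[0,0,0.8,0,0,0.15,1],[0,0,0,0,0,0,1]]'; python3 -m handwheel '[[0,0,0.5,0,0,0.15,1],[0,0,0,0,0,0,1]]';  python3 - <<'E'
from h import *
o=sensors.get_obs();print(o['moment'],o['ee_pos'],o['qpos'][5])
d=grab('wrist'); s=grab('side')
a=cv2.resize(s['frame'][150:250,250:350],(400,400),interpolation=2)
b=cv2.resize(d['frame'][130:330,220:420],(400,400),interpolation=2)
cv2.imwrite('pics/c6.png',np.hstack([b,a]))
E
```

```text
t: 29.1
ee_pos: [459.0, 24.6, 99.2]
orientation: [3.063, 0.697, 0.002]
ft_force: [-3.9, -1.6, 19.9]
width: 45.5
grasp_force: 30.0
t: 29.35
ee_pos: [459.2, 24.8, 99.0]
orientation: [-3.107, -0.466, -0.003]
ft_force: [-5.2, -1.6, 26.0]
width: 45.4
grasp_force: 30.0
[-0.26107663  1.20188936 -0.35630128] [459.15042834  24.76153708  99.03378314] 1.3008796659688904
```

View pics/c6.png

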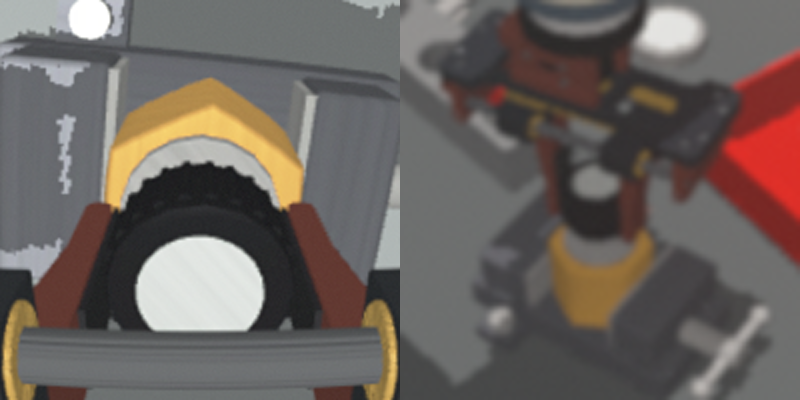

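The collar is down and the hard stop came at TCP z 99, where I predicted 99.5, so this screw runs freely. I'll back it out.

```bash
python3 -m handwheel '[[0,0,-2,0,0,-0.18,1],[0,0,-1.3,0,0,-0.18,1],[0,0,-1.3,0,0,-0.18,1],[0,0,-1.3,0,0,-0.18,1],[0,0,0,0,0,0,1]]'; python3 -m handwheel '[[0,0,-1.3,0,0,-0.18,1],[0,0,-1.3,0,0,-0.18,1],[0,0,-1.3,0,0,-0.18,1],[0,0,-1.3,0,0,-0.18,1],[0,0,0,0,0,0,1]]'; python3 -m handwheel '[[0,0,-1.3,0,0,-0.18,1],[0,0,-1.3,0,0,-0.18,1],[0,0,-1.3,0,0,-0.18,1],[0,0,-1.3,0,0,-0.18,1],[0,0,0,0,0,0,1]]'
```

```text
t: 30.08
ee_pos: [458.3, 24.5, 103.0]
orientation: [2.744, 1.53, -0.001]
ft_force: [0.9, -1.9, -1.4]
width: 45.7
grasp_force: 30.0
t: 30.7
ee_pos: [458.7, 24.4, 108.3]
orientation: [2.034, 2.394, 0.0]
ft_force: [1.7, -4.0, -0.4]
width: 45.6
grasp_force: 30.0
t: 31.32
ee_pos: [458.9, 24.5, 113.6]
orientation: [1.063, 2.955, 0.0]
ft_force: [1.6, -3.3, -1.6]
width: 45.2
grasp_force: 30.0
```

```bash
python3 -m handwheel '[[0,0,-1.3,0,0,-0.18,1],[0,0,-1.3,0,0,-0.18,1],[0,0,-1.3,0,0,-0.18,1],[0,0,-1.3,0,0,-0.18,1],[0,0,0,0,0,0,1]]'; python3 -m handwheel '[[0,0,-3,0,0,0,1],[0,0,0,0,0,0,1]]'; python3 - <<'E'
from h import *
np.set_printoptions(precision=2,suppress=True)
o=sensors.get_obs();print(o['ft_force'],o['ee_pos'],o['qpos'])
print(totool(np.array([496-70,-212,180])-o['ee_pos']),Ro.from_rotvec(o['orientation']).as_matrix()[:,0])
E
```

```text
t: 31.95
ee_pos: [457.8, 24.7, 118.4]
orientation: [0.044, -3.14, -0.0]
ft_force: [0.5, -0.1, -3.4]
width: 45.6
grasp_force: 30.0
t: 32.2
ee_pos: [458.1, 24.6, 121.7]
orientation: [0.05, -3.141, -0.0]
ft_force: [-0.1, -0.5, -3.5]
width: 45.5
grasp_force: 30.0
[-0.09 -0.51 -3.54] [458.14  24.63 121.71] [ 0.03  0.34  2.06  0.    0.74 -1.57]
[  39.67 -235.49  -58.29] [-1.   -0.03  0.  ]
```

```bash
python3 -m handwheel '[[0,0,-20,0,0,0,1],[0,0,-25,0,0,0,1],[-19,-48,-13,0,0,0,1],[-19,-48,0,0,0,0,1],[-19,-48,0,0,0,0,1],[-19,-48,0,0,0,0,1],[-20,-48,0,0,0,0,1],[0,0,0,0,0,0,1],[0,0,0,0,0,0,1],[0,0,0,0,0,0,1]]'; python3 - <<'E'
from h import *
np.set_printoptions(precision=2,suppress=True)
d=grab('wrist'); o=sensors.get_obs(); e=o['ee_pos']; print(e)
hsv=cv2.cvtColor(d['frame'],cv2.COLOR_BGR2HSV); m=cv2.inRange(hsv,(45,100,40),(80,255,255)); m[230:]=0
cs,h=cv2.findContours(m,cv2.RETR_CCOMP,cv2.CHAIN_APPROX_NONE)
for c in cs:
    if cv2.contourArea(c)>150:
        E=cv2.fitEllipse(c); x,y,w,hh=cv2.boundingRect(c); print((x,y,w,hh),E,onz(d,*E[0],45,True),np.linalg.norm(onz(d,x,y+hh/2,45,True)-onz(d,x+w,y+hh/2,45,True)))
print(proj(d,[496,-212,45],True)); st,c=disc(d,320,275,R=36); print('held',st)
a=np.linspace(0,2*np.pi,90); c=np.array([proj(d,[e[0]+15*np.cos(t),e[1]+15*np.sin(t),e[2]+33.5],True) for t in a]); print(c.min(0),c.max(0))
cv2.imwrite('pics/w7.png',d['frame'])
E
```

```text
t: 33.45
ee_pos: [562.0, -210.6, 179.4]
orientation: [0.056, -3.14, -0.001]
ft_force: [0.1, 0.0, -3.1]
width: 45.4
grasp_force: 30.0
[ 562.24 -210.65  179.59]
(10, 206, 17, 19) ((17.669097900390625, 215.17605590820312), (15.076098442077637, 18.199560165405273), 178.89749145507812) [ 606.   -671.22   45.  ] 54.65812923302566
(130, 54, 231, 112) ((249.2059326171875, 107.64144897460938), (69.0737533569336, 289.2258605957031), 103.96318054199219) [ 478.26 -281.97   45.  ] 243.41443996347948
(298, 105, 41, 40) ((318.5228576660156, 124.5103530883789), (39.3011474609375, 39.703895568847656), 98.1692123413086) [ 493.68 -214.96   45.  ] 38.87510437823904
(226, 85, 31, 39) ((240.9588623046875, 104.05743408203125), (29.182388305664062, 37.44009780883789), 15.235008239746094) [ 474.64 -290.26   45.  ] 31.12362655057994
(162, 73, 18, 32) ((170.48660278320312, 88.22977447509766), (15.697786331176758, 30.154104232788086), 14.564552307128906) [ 454.95 -366.95   45.  ] 21.4505072988594
[321.56 127.04]
held [ 287  248   66   49 2658]
[290.08 251.96] [353.47 306.53]
```

View pics/w7.png

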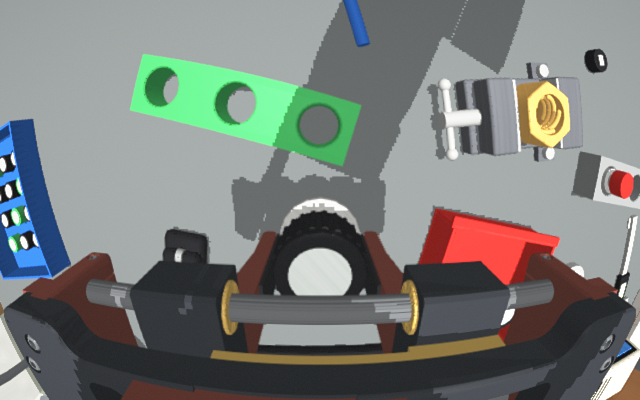

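Hole 1 is free at (318,124). Its centre agrees with the top view to within 3 mm. I'll lower the screw there.

```bash
python3 -m handwheel '[[33,-0.3,0,0,0,0,1],[34.4,0,0,0,0,0,1],[0,0,10,0,0,0,1],[0,0,30,0,0,0,1],[0,0,30,0,0,0,1],[0,0,6,0,0,0,1],[0,0,0,0,0,0,1]]';python3 -m handwheel '[[0,0,6,0,0,0,1],[0,0,6,0,0,0,1],[0,0,0,0,0,0,1]]'; python3 -m handwheel '[[0,0,6,0,0,0,1],[0,0,6,0,0,0,1],[0,0,0,0,0,0,1]]'
```

```text
t: 34.38
ee_pos: [496.0, -214.3, 103.7]
orientation: [0.056, -3.141, -0.0]
ft_force: [1.0, -0.2, -3.6]
width: 45.6
grasp_force: 30.0
t: 34.75
ee_pos: [495.3, -214.5, 91.5]
orientation: [0.055, -3.141, -0.0]
ft_force: [-0.1, 0.0, -4.0]
width: 45.7
grasp_force: 30.0
t: 35.12
ee_pos: [495.0, -214.4, 79.1]
orientation: [0.055, -3.14, -0.001]
ft_force: [0.6, 0.9, -3.0]
width: 45.8
grasp_force: 30.0
```

```bash
python3 -m handwheel '[[0,0,6,0,0,0,1],[0,0,4,0,0,0,1],[0,0,0,0,0,0,1]]'; python3 -m handwheel '[[0,0,2,0,0,0,1],[0,0,0,0,0,0,1]]'
```

```text
t: 35.5
ee_pos: [495.2, -214.5, 69.3]
orientation: [0.055, -3.14, -0.001]
ft_force: [-0.3, -0.6, -3.0]
width: 45.9
grasp_force: 30.0
t: 35.75
ee_pos: [495.4, -214.6, 67.6]
orientation: [0.055, -3.141, 0.0]
ft_force: [0.2, 0.1, -3.2]
width: 45.9
grasp_force: 30.0
```

```bash
python3 -m handwheel '[[0,0,1,0,0,0,1],[0,0,0,0,0,0,1]]'; python3 -m handwheel '[[0,0,0,0,0,0,0.3],[0,0,0,0,0,0,0],[0,0,0,0,0,0,0],[0,0,-10,0,0,0,0],[0,0,-50,0,0,0,0],[0,0,-60,0,0,0,0],[0,0,-40,0,0,0,0],[0,0,0,0,0,0,0],[0,0,0,0,0,0,0]]'; python3 - <<'E'
from h import *
np.set_printoptions(precision=2,suppress=True)
d=grab('wrist'); o=sensors.get_obs(); e=o['ee_pos']; print(e,o['ft_force'])
u,v=proj(d,[495,-214,100],True); st,c=disc(d,u,v,R=20); print((u,v),st,c,onz(d,*c,100,True))
s=grab('side'); cv2.imwrite('pics/c8.png',np.hstack([cv2.resize(d['frame'],(480,300)),cv2.resize(s['frame'][130:350,290:510],(300,300))]))
E
```

```text
t: 36.0
ee_pos: [495.5, -214.6, 66.7]
orientation: [-0.055, 3.141, -0.0]
ft_force: [-0.9, 0.3, -2.5]
width: 45.4
grasp_force: 30.0
t: 37.12
ee_pos: [494.9, -214.3, 226.4]
orientation: [0.055, -3.141, -0.0]
ft_force: [0.2, -0.5, -0.4]
width: 87.9
grasp_force: 0.0
[ 494.58 -214.18  225.64] [-0.51  0.12  0.58]
(np.float64(321.02296572589904), np.float64(196.55871722355)) [304 178  32  33 828] [319.4  194.18] [ 492.7  -215.64  100.  ]
```

View pics/c8.png

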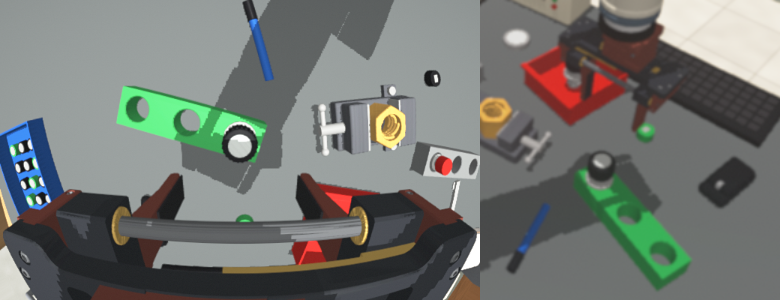

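```bash
python3 - <<'E'
from h import *
np.set_printoptions(precision=2,suppress=True)
s=grab('side')
for z in(92,100,108): print(z,proj(s,[494.5,-214,z]))
print(disc(s,*proj(s,[494.5,-214,100]),R=9,thr=90))
E
```

```text
92 [378.8  249.39]
100 [379.15 247.37]
108 [379.51 245.31]
(array([372, 243,  14,  11, 118], dtype=int32), array([378.96, 247.63]))
```

The knob top is measured at row 247.6. A fully seated screw should show at 247.4, so it is down on the rack. I'll hand in the job.

```bash
python3 -c "
from workcell import ctrl; print(ctrl.close_job())"
```

```text
the job is handed in; nothing more can be done
None
```

I tried both screws: the one from the end hole of the grey rack bound in the gauge and stands in the red bin, the other ran down to its collar and is seated in green hole 1, and the job is handed in; no verdict came back.

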